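Square a plinth into the corner jig

ROBOT

A 6-joint arm with a two-finger parallel gripper is mounted at the origin on a cart in front of the work surface, level with it; the furniture and walls round the work are solid. World frame = base frame: x ahead of the robot, y to its left, z up, the work surface at z = 0. Lengths are in m, angles in rad, forces in N, time in s.
With the tool pointing down it reaches from about 0.35 to 0.775 m from the base axis. Payload 7.3 kg.
Tool frame: the origin (TCP) lies midway between the tips of the shut fingers; the grasp point (between the pads) lies 19 mm behind it; z points along the fingers, x is the direction in which the jaws open and shut, and the axes are right-handed (so a half turn about z gives the same grasp; the last joint's range is limited). The gripper opens to 92 mm and grips with 3 to 60 N. Pads are 19 mm wide; open, the fingers measure 130 mm over their backs; the gripper's body (75 mm by 190 mm) begins 47 mm behind the grasp point.
Start: joints at [-1.415, 0.342, 1.524, -0, 1.275, -0.146], TCP at [0.156, -0.501, 0.227] pointing down, gripper open.
Joint ranges: [-2.53, 2.53], [-0.77, 2.02], [0.04, 2.7], [-1, 4.14], [0.28, 2.66], [-3.11, 3.11]. Speed limits (rad/s): [2.57, 2.57, 3.14, 3.14, 3.14, 3.14].

INTERFACE

Orientations are given as a 3x3 rotation matrix whose columns are the frame's x, y, z axes.
In Python, from bench import telemetry, eyes, ticket gives the robot as it stands.
- The arm moves only by the shell command python3 -m handwheel 'ROWS' [FORCE]. ROWS is JSON, a list of rows, each a list of 5 numbers: the shift along the tool's x, y, z in units of 750 mm (1.0 is 750 mm), then the turn about the tool's z in units of 2 pi rad (1.0 is 2 pi rad), then the closure, from -1 (fully open) to 1 (shut). A call has 1 to 20 rows; each row is the pose to reach, as a shift and turn from the pose commanded when the call began, along the tool's axes at that moment, turning the shorter way round; what a row does not reach only later rows make up. A row lasts 1/10 s, in which the tool goes at most 50 mm and 8.59 degrees, less where a joint would pass 70% of its speed; a pose out of reach is approached as far as the arm can. A call with a number of a shift or a turn outside -1 to 1 is refused whole. A call with a gripper value outside its range is refused whole. The fingers move at their own pace and stop on an object; FORCE is the grip in N (left out, the last holds). Time passes only in rows, so rows that repeat a pose let the fingers close. It gives the time, the measured TCP pose, the force and the opening at its end, in the units of the state.
- telemetry.read_state(): the state, without advancing time (a new reading comes with each control period).
- eyes.grab_frame(name): name is "side" or "top"; returns (picture, depth): 420x560x3 uint8, blue, green, red; 420x560 float32, m along the optical axis (not along the pixel's ray), 0 where there is no reading.
- eyes.camera_params(name): a dict with "camera_matrix" (3x3 intrinsics, pixels), "dist" ([k1, k2, p1, p2, k3] as OpenCV has them; the pictures are not rectified), "camera_from_world" (4x4, takes a point from world to camera coordinates). Camera axes: x right, y down, z forward; pixel columns grow to the right and rows downward; lengths in m; the calibration is good to about 2 mm. A picture is of the moment at which its call begins. camera_params takes no time and is no camera call.
- ticket.close_job(): hands the job in, once; it reports no verdict.
The state is a dict: "time": time; "joint_positions": joint angles; "dq": joint speeds; "effort": joint torques, N m; "tcp_pos": TCP position; "tcp_rot": TCP orientation; "force": force on the tool from outside, world axes, zero at the start; "torque": the same for the moment, N m; "gripper_width": finger opening in m.
Only numpy, scipy, OpenCV 4.12 (cv2) and the standard library are available. Lean on these libraries where they do the work, as an engineer would, in place of code of your own. Each camera call takes 0.05 s, during which the arm holds its last target. There are 200 camera calls.

TASK

Take the blue plinth off the sloped rest without letting it fall to the table, and lay it flat on the bed of the corner jig, the side with the pale disc up. Push it flush into the fence corner, its long side against the long fence and its end against the short fence, and let go of it; only then swing the hold-down arm by its red knob fully across the top of it. Leave the tin and the two cups standing where they are.

Things in the scene. Friction and masses are not known exactly. Their poses are not given: they have to be found in the camera images.
- plinth: blue lacquered block with rounded edges, 60 (own x) x 110 (own y) x 24 (own z) mm, about 0.16 kg, a pale wooden disc in the middle of its top. Origin: centre of its underside; z out of its top. At the start it lies on the sloped rest, its long side horizontal.
- rest: fixed dark steel rest, base 100 x 96 mm; origin: centre of the base's underside. Its sloped plate (52 x 92 mm, narrower than the plinth) rises along its +x at 28 degrees, its middle 115 mm above the table. The plinth's lower long side leans on two 8 mm rubber pegs, 40 mm either side of the middle, 14 mm out of the plate, 72 mm free between them.
- jig: fixed corner jig: plywood bed 12 mm thick, two aluminium fences 26 mm high above it, 18 mm thick. Origin: table level, below the inner corner where the fence faces meet; z up. Long (far) fence: face x = 0, runs 196 mm from the corner to -y; short fence: face y = 0, runs 132 mm to -x. Bed: x -132 to 0, y -196 to 0 mm. The flush plinth's centre is at x = -30, y = -55 mm, own y along the jig's y.
- latch (a joint): angle of the steel hold-down arm on an upright pin on the long fence, 55 mm from the corner. 0 to 0.25 rad at the start: open, roughly along the fence, pointing away from the short fence. Grows clockwise from above, to its stop at 1.85 rad, where the arm points along the jig's -x, square across the plinth, 3 mm above its top. 16 mm wide, stiff: it stays where it is left.
- latch_knob (a point): centre of the top of the round upright red knob near the arm's end, 16 mm diameter and 30 mm high, 85 mm from the pivot; 79 mm above the table
- latch_pivot (a point): top of the pin about which the hold-down arm turns, 54 mm above the table
- paint_tin: closed paint tin, 68 mm diameter, 77 mm high, bystander; origin: centre of its underside
- mixing_cup: mixing cup, white with ochre lower part, 70 mm diameter, 82 mm high, bystander; origin: centre of its underside
- viscosity_cup: small grey stepped cup, 56 mm diameter, 53 mm high, bystander; origin: centre of its underside

How it is judged:
On the way, in this order (a step that is already met when the one before it is completed fails the run):
1. the plinth lies flat on the bed of the jig (z of plinth in the frame of jig between 0.009 and 0.0145 m and x of plinth in the frame of jig between -0.14 and 0 m and y of plinth in the frame of jig between -0.2 and 0 m and angle between plinth's own z axis and vertical below 0.06 rad), for 0.1 s.
2. the plinth is flush with both fences (gaps under 2.5 mm) and let go, with the hold-down arm still open (x of plinth in the frame of jig between -0.0325 and -0.027 m and y of plinth in the frame of jig between -0.0575 and -0.052 m and angle between the y axis of plinth and the y axis of jig, either way round below 0.03 rad and contact force between plinth and the fingers below 0.1 N and value of joint latch below 0.8 rad), for 0.2 s.
At the end, for the whole second after the job is handed in: The plinth lies flat and still on the jig's bed, top up, its long side within 2.5 mm of the long fence and its end within 2.5 mm of the short fence, square to within 0.03 rad, and the hold-down arm is across it, within 0.12 rad of its stop (x of plinth in the frame of jig between -0.0325 and -0.027 m and y of plinth in the frame of jig between -0.0575 and -0.052 m and z of plinth in the frame of jig between 0.009 and 0.0145 m and angle between the y axis of plinth and the y axis of jig, either way round below 0.03 rad and angle between plinth's own z axis and vertical below 0.06 rad and linear speed of plinth below 0.01 m/s and value of joint latch above 1.73 rad); the robot touches nothing.
It fails at once if the plinth fell to the table (height (world z) of plinth below 0.006 m).
It fails at once if the paint tin was displaced by more than 30 mm or tipped (distance of paint_tin from where it was at the start of the episode above 0.03 m or angle between paint_tin's own z axis and vertical above 0.35 rad).
It fails at once if the mixing cup was displaced by more than 30 mm or tipped (distance of mixing_cup from where it was at the start of the episode above 0.03 m or angle between mixing_cup's own z axis and vertical above 0.35 rad).
It fails at once if the viscosity cup was displaced by more than 30 mm or tipped (distance of viscosity_cup from where it was at the start of the episode above 0.03 m or angle between viscosity_cup's own z axis and vertical above 0.35 rad).
It also fails if it takes over 72 s, if anything falls off the work surface, if the arm or the gripper's body presses on something with over 40 N, if the wrist force passes 120 N, or if a joint passes its speed limit or range.

## Working session

There is one attempt and no reset: what is moved stays moved. The work goes in short steps, Python scripts to look and compute and a shell command to move; the robot and the scene stay as the last step left them, time stands still between calls to the robot, and variables do not carry over. Pictures are saved under pics/ and viewed, about 8 in all and at most 12, crops included, and the job is handed in when it is done.

```bash
mkdir -p pics; ls; cat > h.py <<'E'
import numpy as np, cv2
from bench import telemetry, eyes, ticket
def snap(n,out):
    im,d=eyes.grab_frame(n); cv2.imwrite(f'pics/{out}.png',im); np.save(f'pics/{out}.npy',d); return im,d
def ray(n,u,v):
    P=eyes.camera_params(n); K=np.array(P['camera_matrix']); D=np.array(P['dist']); T=np.array(P['camera_from_world'])
    p=cv2.undistortPoints(np.array([[[u,v]]],float),K,D)[0,0]; R=T[:3,:3]; c=-R.T@T[:3,3]
    return c, R.T@np.array([p[0],p[1],1.])
def at_z(n,u,v,z):
    c,r=ray(n,u,v); return c+r*(z-c[2])/r[2]
def at_d(n,u,v,d):   # d depth map
    c,r=ray(n,u,v); w=d[int(v)-1:int(v)+2,int(u)-1:int(u)+2]; w=w[w>0]; return c+r*np.median(w)
def proj(n,X):
    P=eyes.camera_params(n); T=np.array(P['camera_from_world']); 
    return cv2.projectPoints(np.atleast_2d(X).astype(float),cv2.Rodrigues(T[:3,:3])[0],T[:3,3],np.array(P['camera_matrix']),np.array(P['dist']))[0][:,0]
E
python3 - <<'E'
from h import *
snap('top','t0'); snap('side','s0')
np.set_printoptions(precision=3,suppress=True)
for n in('top','side'):
    P=eyes.camera_params(n); T=np.array(P['camera_from_world']); print(n,P['camera_matrix'],P['dist'],-T[:3,:3].T@T[:3,3],T[:3,:3])
s=telemetry.read_state(); print(s)
E
```

```text
pics
top [[450.302   0.    284.077]
 [  0.    450.302 207.38 ]
 [  0.      0.      1.   ]] [-0.083  0.     0.     0.     0.   ] [0.333 0.05  0.962] [[ 0.051 -0.999  0.004]
 [-0.977 -0.051 -0.205]
 [ 0.205  0.006 -0.979]]
side [[379.898   0.    277.488]
 [  0.    379.898 209.843]
 [  0.      0.      1.   ]] [0. 0. 0. 0. 0.] [ 0.284 -0.671  0.408] [[ 0.95  -0.312 -0.017]
 [-0.124 -0.329 -0.936]
 [ 0.287  0.891 -0.351]]
{'time': 0.1, 'joint_positions': array([-1.415,  0.343,  1.525,  0.   ,  1.275, -0.146]), 'dq': array([-0.   , -0.001, -0.002,  0.   ,  0.001,  0.   ]), 'effort': array([  0.002, -43.201, -24.469,   0.072,   0.053,  -0.   ]), 'tcp_pos': array([ 0.156, -0.501,  0.226]), 'tcp_rot': array([[ 0.297, -0.955, -0.   ],
       [-0.955, -0.297,  0.001],
       [-0.001, -0.   , -1.   ]]), 'force': array([-0.002, -0.086,  0.481]), 'torque': array([ 0.041,  0.021, -0.046]), 'gripper_width': 0.09202892202763643}
```

View pics/t0.png

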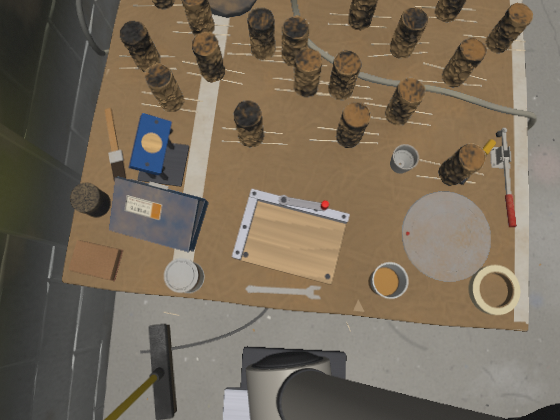

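View pics/s0.png

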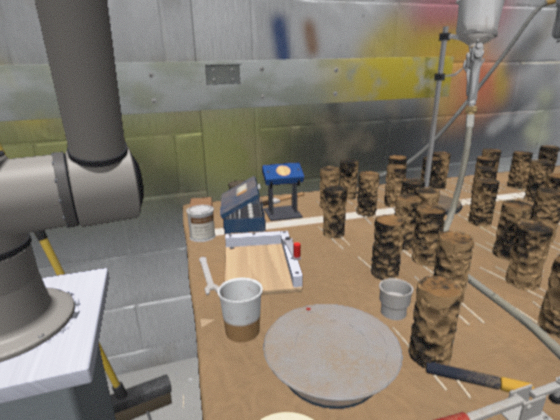

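The top view shows the blue plinth at about (152,143) and the jig's fence corner at about (255,200). The latch pivot is at about (284,199), its red knob at (325,204), the tin at (183,275) and the cups at (389,281) and (404,158). I'll enlarge two areas next.

```bash
python3 - <<'E'
import cv2
a=cv2.imread('pics/t0.png')
cv2.imwrite('pics/c_all.png',cv2.resize(a[105:290,105:355],None,fx=3.2,fy=3.2,interpolation=cv2.INTER_CUBIC))
E
```

```text
(no output)
```

View pics/c_all.png

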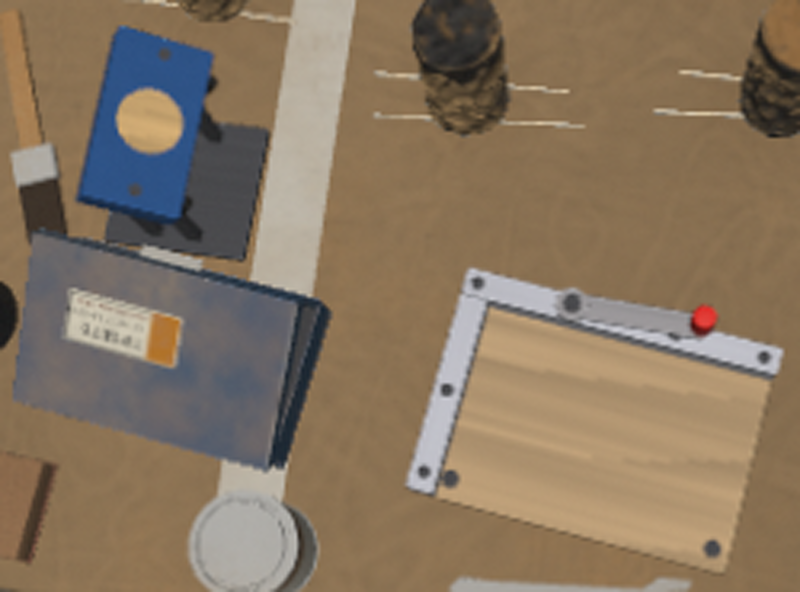

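The crop (scale 3.2, offset 105,105) shows these points:
- Plinth top corners at (118,27), (214,55), (182,218) and (80,198), with the pegs on its right, lower side.
- Jig inner corner at about (488,306).
- Fence ends at (780,350) and (422,492).
- Pivot at (571,302) and knob at (705,318).

The blue folder box next to the plinth is an obstacle.

```bash
python3 - <<'E'
from h import *
np.set_printoptions(precision=4,suppress=True)
im=cv2.imread('pics/t0.png'); d=np.load('pics/t0.npy')
c=lambda u,v:((u+.5)/3.2+105-.5,(v+.5)/3.2+105-.5)
# plinth plane
hsv=cv2.cvtColor(im,cv2.COLOR_BGR2HSV)
m=np.zeros(d.shape,np.uint8); cv2.fillConvexPoly(m,np.array([c(*p) for p in[(118,27),(214,55),(182,218),(80,198)]]).round().astype(int),1)
m=cv2.erode(m,np.ones((5,5)))
X=np.array([at_d('top',u,v,d) for v,u in zip(*np.nonzero(m))])
cen=np.median(X,0); n=np.linalg.svd(X-X.mean(0))[2][2]; n*=np.sign(n[2]); print('plane cen',X.mean(0),'n',n,'tilt',np.degrees(np.arccos(n[2])),'res',np.std((X-X.mean(0))@n))
def onpl(u,v):
    o,r=ray('top',*c(u,v)); return o+r*((X.mean(0)-o)@n)/(r@n)
C=[onpl(*p) for p in[(118,27),(214,55),(182,218),(80,198)]]
print(np.array(C),'centre',np.mean(C,0),[np.linalg.norm(C[i]-C[i-1]) for i in range(4)],'disc',onpl(149,121))
# jig
Z=dict(corner_in_bed=(488,306,.038),longend_in=(774,374,.038),shortend_in=(437,492,.038),out_corner=(470,268,.038),long_end_out=(783,348,.038),short_end_out=(407,487,.038),bedcorner=(724,573,.012),pivot=(571,301,.054),knob=(705,318,.079))
W={}
for k,(u,v,z) in Z.items():
    W[k]=at_z('top',*c(u,v),z); print(k,W[k],'depthz',at_d('top',*c(u,v),d)[2])
print('lens',np.linalg.norm(W['longend_in']-W['corner_in_bed']),np.linalg.norm(W['shortend_in']-W['corner_in_bed']),'knob r',np.linalg.norm((W['knob']-W['pivot'])[:2]),
 'yaws',[np.degrees(np.arctan2(*(W[b]-W[a])[[1,0]])) for a,b in[('longend_in','corner_in_bed'),('long_end_out','out_corner'),('shortend_in','corner_in_bed'),('short_end_out','out_corner'),('pivot','knob')]])
# obstacles
for nm,(u,v) in dict(book1=(40,240),book2=(320,300),book3=(270,462),book4=(25,395),book5=(150,330),stump=(460,30),tin=(243,545),base=(230,190)).items(): print(nm,at_d('top',*c(u,v),d))
E
```

```text
plane cen [0.6181 0.3196 0.1368] n [-0.042  -0.4606  0.8866] tilt 27.55062417050561 res 0.0007120564994234767
[[0.6752 0.342  0.1511]
 [0.6709 0.2889 0.1233]
 [0.5648 0.2973 0.1226]
 [0.5662 0.3514 0.1508]] centre [0.6193 0.3199 0.137 ] [np.float64(0.10941556140917344), np.float64(0.06011242338849702), np.float64(0.10643608077739344), np.float64(0.06107833366995969)] disc [0.6208 0.3202 0.1372]
corner_in_bed [0.5385 0.1135 0.038 ] depthz 0.032978454988548456
longend_in [ 0.5029 -0.0756  0.038 ] depthz 0.036999677297471445
shortend_in [0.4149 0.1384 0.038 ] depthz 0.024172078362982963
out_corner [0.5636 0.127  0.038 ] depthz 0.0014203696857210124
long_end_out [ 0.5205 -0.0811  0.038 ] depthz 0.001182678103582191
short_end_out [0.4171 0.1579 0.038 ] depthz 0.0021128358086516252
bedcorner [ 0.3741 -0.0497  0.012 ] depthz 0.011475911240757752
pivot [0.5411 0.059  0.054 ] depthz 0.05463182136863298
knob [ 0.5288 -0.0258  0.079 ] depthz 0.07932168549855112
lens 0.19235663530544153 0.1260969707862932 knob r 0.08566827346007894 yaws [np.float64(79.33858724584434), np.float64(78.30313056919105), np.float64(-11.402859532261658), np.float64(-11.89108639919301), np.float64(-98.21905582249333)]
book1 [0.5504 0.3892 0.1079]
book2 [0.5378 0.2253 0.0333]
book3 [0.4265 0.2437 0.0557]
book4 [0.46   0.405  0.0596]
book5 [0.5004 0.3186 0.0916]
stump [0.6941 0.1363 0.1249]
tin [0.3725 0.251  0.0776]
base [0.6179 0.2995 0.0088]
```

```bash
cat >> h.py <<'E'
def go(*targets, base=None):
    """targets: (x,y,z,yaw_deg of tool x); prints row numbers from current pose"""
    s=telemetry.read_state(); R=np.array(s['tcp_rot']); p=np.array(s['tcp_pos']); y0=np.degrees(np.arctan2(R[1,0],R[0,0]))
    print('t %.2f'%s['time'],'tcp',p.round(4),'yaw %.2f'%y0,'F',np.round(s['force'],1),'w %.4f'%s['gripper_width'])
    for t in targets:
        d=R.T@(np.array(t[:3])-p)/.75; a=-((t[3]-y0+180)%360-180)/360
        print(t,'->',d.round(4).tolist(),round(a,4))
JO=np.array([.5385,.1135]); JY=np.radians(-11.4)
def jig(x,y):  # mm in jig -> world xy
    c,s=np.cos(JY),np.sin(JY); return JO+np.array([c*x-s*y,s*x+c*y])/1000
E
python3 - <<'E'
from h import *
go((.45,-.15,.25,-94.9),(.6205,.3256,.25,-94.9),(.6205,.3256,.111,-94.9))
E
```

```text
t 0.10 tcp [ 0.156  -0.5009  0.2261] yaw -72.71 F [-0.  -0.1  0.5] w 0.0920
(0.45, -0.15, 0.25, -94.9) -> [-0.3303, -0.5133, -0.0313] 0.0616
(0.6205, 0.3256, 0.25, -94.9) -> [-0.8682, -0.9189, -0.0304] 0.0616
(0.6205, 0.3256, 0.111, -94.9) -> [-0.8679, -0.9188, 0.1549] 0.0616
```

```bash
python3 -m handwheel '[[-0.33,-0.513,-0.031,0.06,-1],[-0.33,-0.513,-0.031,0.06,-1],[-0.33,-0.513,-0.031,0.06,-1],[-0.33,-0.513,-0.031,0.06,-1],[-0.33,-0.513,-0.031,0.06,-1],[-0.33,-0.513,-0.031,0.06,-1],[-0.33,-0.513,-0.031,0.06,-1],[-0.33,-0.513,-0.031,0.06,-1],[-0.33,-0.513,-0.031,0.06,-1],[-0.868,-0.919,-0.031,0.0616,-1],[-0.868,-0.919,-0.031,0.0616,-1],[-0.868,-0.919,-0.031,0.0616,-1],[-0.868,-0.919,-0.031,0.0616,-1],[-0.868,-0.919,-0.031,0.0616,-1],[-0.868,-0.919,-0.031,0.0616,-1],[-0.868,-0.919,-0.031,0.0616,-1],[-0.868,-0.919,-0.031,0.0616,-1],[-0.868,-0.919,-0.031,0.0616,-1],[-0.868,-0.919,-0.031,0.0616,-1],[-0.868,-0.919,-0.031,0.0616,-1]]'
python3 - <<'E'
from h import *
go((.6205,.3256,.25,-94.9),(.6205,.3256,.111,-94.9))
E
```

```text
time: 2.1
tcp_pos: [0.6204, 0.3297, 0.248]
tcp_rot: [[-0.081, -0.997, -0.002], [-0.997, 0.081, 0.001], [-0.0, 0.002, -1.0]]
force: [-0.5, -0.5, -0.6]
gripper_width: 0.0918
t 2.10 tcp [0.6204 0.3297 0.248 ] yaw -94.67 F [-0.5 -0.5 -0.6] w 0.0918
(0.6205, 0.3256, 0.25, -94.9) -> [0.0054, -0.0006, -0.0026] 0.0006
(0.6205, 0.3256, 0.111, -94.9) -> [0.0055, -0.0009, 0.1827] 0.0006
```

```bash
python3 -m handwheel '[[0,0,0,0,-1],[0,0,0.05,0,-1],[0,0,0.08,0,-1],[0,0,0.1,0,-1],[0,0,0.1,0,-1],[0,0,0.1,0,-1]]'
python3 - <<'E'
from h import *
go((.6205,.3256,.111,-94.9))
snap('side','s1')
a=cv2.imread('pics/s1.png')
cv2.imwrite('pics/s1c.png',cv2.resize(a[100:260,190:360],None,fx=4,fy=4,interpolation=cv2.INTER_CUBIC)[:600])
E
```

```text
time: 2.7
tcp_pos: [0.6208, 0.3241, 0.1756]
tcp_rot: [[-0.086, -0.996, 0.0], [-0.996, 0.086, -0.0], [0.0, -0.0, -1.0]]
force: [0.9, 0.4, 1.5]
gripper_width: 0.0917
t 2.70 tcp [0.6208 0.3241 0.1756] yaw -94.94 F [0.9 0.4 1.5] w 0.0917
(0.6205, 0.3256, 0.111, -94.9) -> [-0.002, 0.0006, 0.0861] -0.0001
```

View pics/s1c.png

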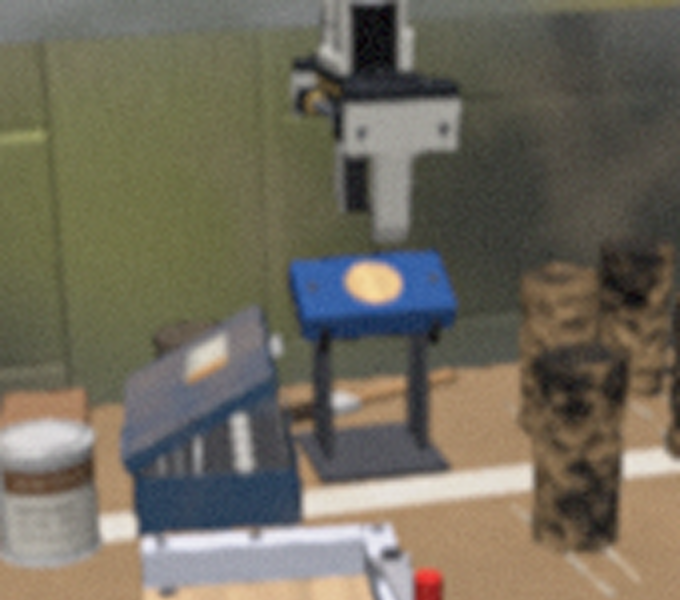

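The gripper stands above the plinth. The near finger tip at (390,235) in the crop lines up with the middle of the downhill side, between the pegs. I'll descend and grip.

```bash
python3 -m handwheel '[[-0.002,0,0.03,0,-1],[-0.002,0,0.06,0,-1],[-0.002,0,0.075,0,-1],[-0.002,0,0.086,0,-1],[-0.002,0,0.086,0,-1],[-0.002,0,0.086,0,0.4],[-0.002,0,0.086,0,0.4],[-0.002,0,0.086,0,0.4],[-0.002,0,0.086,0,0.4],[-0.002,0,0.086,0,0.4],[-0.002,0,0.086,0,0.4],[-0.002,0,0.086,0,0.4]]' 25
```

```text
time: 3.95
tcp_pos: [0.621, 0.3259, 0.111]
tcp_rot: [[-0.085, -0.996, 0.0], [-0.996, 0.085, -0.001], [0.001, -0.0, -1.0]]
force: [-2.0, -5.5, 4.8]
gripper_width: 0.062
```

```bash
python3 -m handwheel '[[0,0,0,0,0.4],[0,0,-0.01,0,0.4],[0,0,-0.02,0,0.4],[0,0,-0.04,0,0.4],[0,0,-0.07,0,0.4],[0,0,-0.1,0,0.4],[0,0,-0.13,0,0.4],[0,0,-0.16,0,0.4],[0,0,-0.16,0,0.4],[0,0,-0.16,0,0.4]]' 30
python3 - <<'E'
from h import *
snap('side','s2')
a=cv2.imread('pics/s2.png')
cv2.imwrite('pics/s2c.png',cv2.resize(a[70:220,210:360],None,fx=4,fy=4,interpolation=cv2.INTER_CUBIC))
xy=jig(-72,-80); print(xy)
go((.5,.2,.235,-94.9),(*xy,.18,-11.4),(*xy,.06,-11.4))
E
```

```text
time: 4.95
tcp_pos: [0.6206, 0.327, 0.2301]
tcp_rot: [[-0.085, -0.996, 0.0], [-0.996, 0.085, 0.0], [-0.0, -0.0, -1.0]]
force: [-0.1, -0.2, -2.2]
gripper_width: 0.0619
[0.45210789 0.04930963]
t 5.00 tcp [0.6202 0.3268 0.229 ] yaw -94.87 F [ 1.  -0.5 -2.8] w 0.0618
(0.5, 0.2, 0.235, -94.9) -> [0.182, 0.1454, -0.0076] 0.0001
(np.float64(0.4521078881969059), np.float64(0.049309634537559335), 0.18, -11.4) -> [0.3876, 0.1918, 0.0659] -0.2319
(np.float64(0.4521078881969059), np.float64(0.049309634537559335), 0.06, -11.4) -> [0.3875, 0.1915, 0.2259] -0.2319
```

View pics/s2c.png

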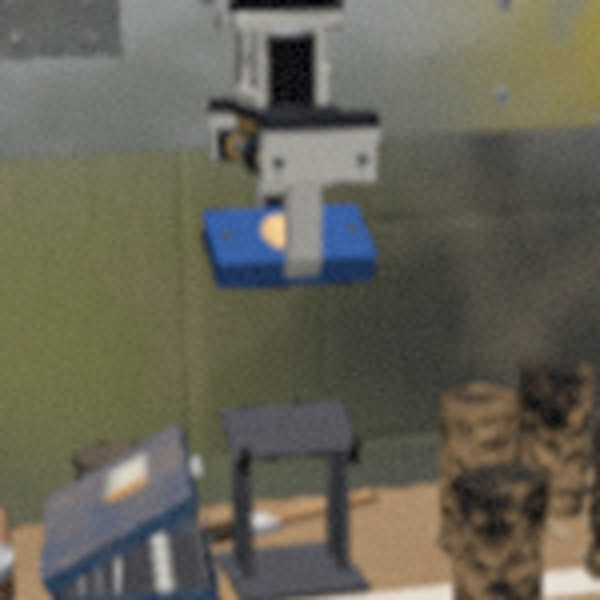

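The plinth is held centrally and still tilted, disc up, clear of the rest. I'll carry it to above the jig.

```bash
python3 -m handwheel '[[0.05,0.025,0,-0.02,0.4],[0.1,0.05,0,-0.04,0.4],[0.15,0.075,0,-0.06,0.4],[0.2,0.1,0,-0.09,0.4],[0.25,0.125,0,-0.11,0.4],[0.29,0.145,0,-0.13,0.4],[0.32,0.16,0,-0.15,0.4],[0.35,0.175,0,-0.17,0.4],[0.37,0.185,0,-0.19,0.4],[0.387,0.1915,0,-0.21,0.4],[0.387,0.1915,0,-0.2319,0.4],[0.387,0.1915,0.05,-0.2319,0.4],[0.387,0.1915,0.1,-0.2319,0.4],[0.387,0.1915,0.15,-0.2319,0.4],[0.387,0.1915,0.19,-0.2319,0.4],[0.387,0.1915,0.21,-0.2319,0.4],[0.387,0.1915,0.226,-0.2319,0.4],[0.387,0.1915,0.226,-0.2319,0.4]]'
python3 - <<'E'
from h import *
xy=jig(-72,-80)
go((*xy,.03,-11.4),(*xy,.02,-11.4))
snap('side','s3')
a=cv2.imread('pics/s3.png')
cv2.imwrite('pics/s3c.png',cv2.resize(a[150:310,190:340],None,fx=3.7,fy=3.7,interpolation=cv2.INTER_CUBIC))
E
```

```text
time: 6.8
tcp_pos: [0.4507, 0.0499, 0.0586]
tcp_rot: [[0.98, -0.198, -0.006], [-0.198, -0.98, 0.0], [-0.006, 0.001, -1.0]]
force: [-0.1, 0.8, -1.6]
gripper_width: 0.0617
t 6.80 tcp [0.4507 0.0499 0.0586] yaw -11.41 F [-0.1  0.8 -1.6] w 0.0617
(np.float64(0.4521078881969059), np.float64(0.049309634537559335), 0.03, -11.4) -> [0.0022, 0.0003, 0.0381] -0.0
(np.float64(0.4521078881969059), np.float64(0.049309634537559335), 0.02, -11.4) -> [0.0022, 0.0003, 0.0514] -0.0
```

View pics/s3c.png

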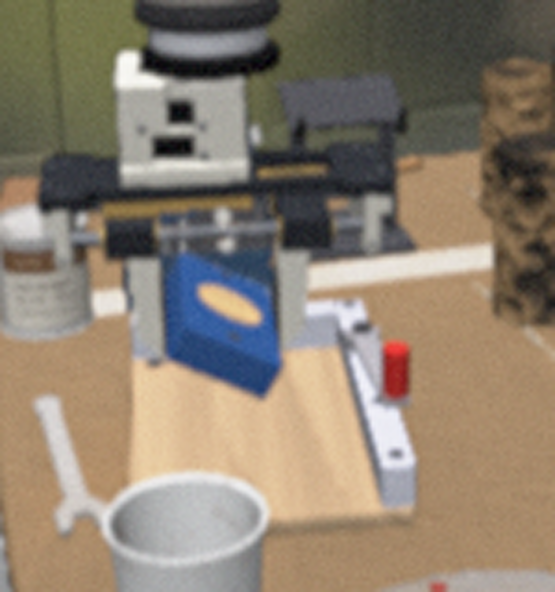

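Still held, tilted with its lower edge toward the long fence. I'll lower it to near the bed, then press gently with a light grip so it levels.

```bash
python3 -m handwheel '[[0.002,0,0.02,0,0.4],[0.002,0,0.032,0,0.4],[0.002,0,0.04,0,0.4],[0.002,0,0.044,0,0.4],[0.002,0,0.044,0,0.4]]' 30; python3 -m handwheel '[[0,0,0.001,0,0.4],[0,0,0.0025,0,0.4],[0,0,0.004,0,0.4],[0,0,0.0055,0,0.4],[0,0,0.007,0,0.4],[0,0,0.007,0,0.4],[0,0,0.007,0,0.4]]' 6

```

```text
time: 7.35
tcp_pos: [0.4543, 0.0494, 0.0278]
tcp_rot: [[0.98, -0.198, -0.0], [-0.198, -0.98, -0.0], [-0.0, 0.0, -1.0]]
force: [-0.4, -0.9, -2.1]
gripper_width: 0.0616
time: 8.05
tcp_pos: [0.4545, 0.0494, 0.0226]
tcp_rot: [[0.98, -0.198, -0.0], [-0.198, -0.98, -0.0], [-0.0, 0.0, -1.0]]
force: [-0.7, 0.2, -1.6]
gripper_width: 0.0632
```

```bash
python3 -m handwheel '[[0,0,0.0015,0,0.4],[0,0,0.003,0,0.4],[0,0,0.0045,0,0.4],[0,0,0.006,0,0.4],[0,0,0.0075,0,0.4],[0,0,0.0075,0,0.4],[0,0,0.0075,0,0.4]]' 6
python3 - <<'E'
from h import *
go()
snap('side','s4')
a=cv2.imread('pics/s4.png')
cv2.imwrite('pics/s4c.png',cv2.resize(a[150:310,190:340],None,fx=3.7,fy=3.7,interpolation=cv2.INTER_CUBIC))
E
```

```text
time: 8.75
tcp_pos: [0.4542, 0.0494, 0.0171]
tcp_rot: [[0.98, -0.198, -0.0], [-0.198, -0.98, -0.0], [-0.0, 0.0, -1.0]]
force: [-2.1, 0.3, 0.3]
gripper_width: 0.0638
t 8.75 tcp [0.4542 0.0494 0.0171] yaw -11.39 F [-2.1  0.3  0.3] w 0.0638
```

View pics/s4c.png

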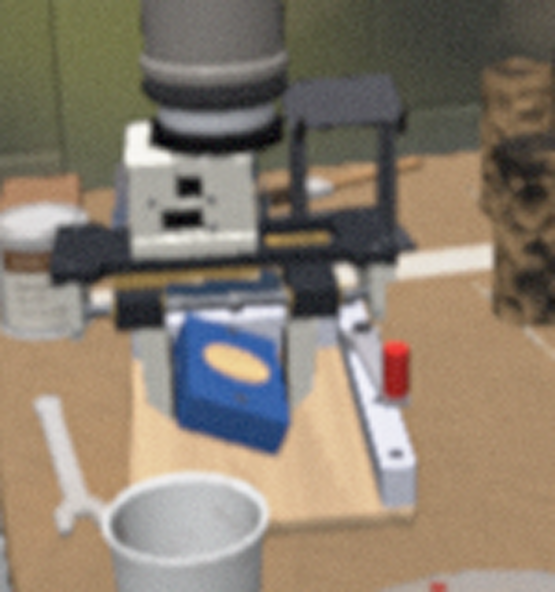

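The lower edge touches the bed and the plinth has levelled partly, with the disc up. I'll open and let it settle.

```bash
python3 -m handwheel '[[0,0,0.002,0,-0.42],[0,0,0.002,0,-0.46],[0,0,0.002,0,-0.5],[0,0,0.002,0,-0.6],[0,0,0,0,-1],[0,0,0,0,-1],[0,0,0,0,-1],[0,0,0,0,-1],[0,0,-0.03,0,-1],[0,0,-0.09,0,-1],[0,0,-0.15,0,-1],[0,0,-0.2,0,-1],[-0.06,0,-0.24,0,-1],[-0.12,0,-0.24,0,-1],[-0.12,0,-0.24,0,-1],[-0.12,0,-0.24,0,-1]]'
python3 - <<'E'
from h import *
go()
im,d=snap('top','t1'); snap('side','s5')
a=cv2.resize(im[170:300,220:365],None,fx=4,fy=4,interpolation=cv2.INTER_CUBIC)
cv2.imwrite('pics/t1c.png',a)
E
```

```text
time: 10.4
tcp_pos: [0.366, 0.0673, 0.1976]
tcp_rot: [[0.98, -0.197, 0.002], [-0.197, -0.98, -0.0], [0.002, -0.0, -1.0]]
force: [-0.1, -0.2, 0.6]
gripper_width: 0.0917
t 10.40 tcp [0.366  0.0673 0.1976] yaw -11.37 F [-0.1 -0.2  0.6] w 0.0917
```

View pics/t1c.png

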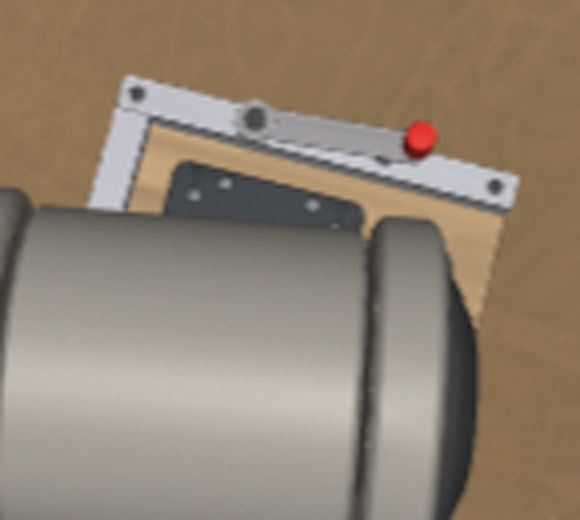

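```bash
python3 - <<'E'
from h import *
d=np.load('pics/t1.npy')
for u,v in[(240,80+0),(270,195)]: pass
for u,v in[(200,200),(300,205),(250,215)]: print(at_d('top',220+u/4,170+v/4,d).round(3))
a=cv2.imread('pics/s5.png')
cv2.imwrite('pics/s5c.png',cv2.resize(a[150:310,190:340],None,fx=3.7,fy=3.7,interpolation=cv2.INTER_CUBIC))
E
```

```text
[0.45  0.074 0.307]
[0.45  0.037 0.306]
[0.445 0.055 0.307]
```

View pics/s5c.png

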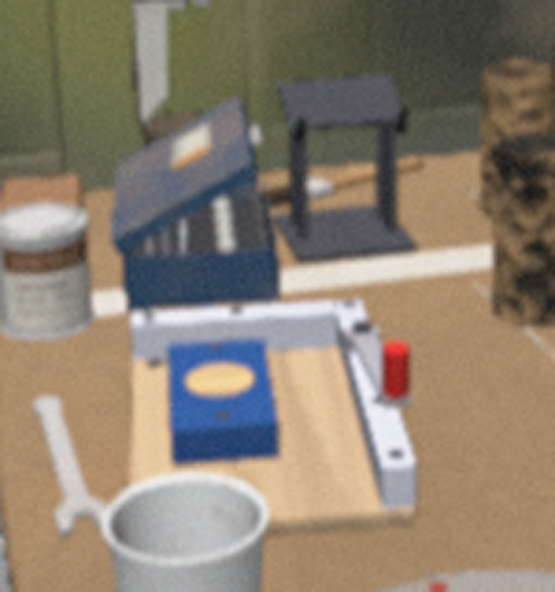

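The dark plate is the gripper body (z 0.307). In the side view the plinth lies flat, disc up, with top corners at about (169,346), (266,341), (277,429) and (174,433). Now to measure it and the jig in the same view.

```bash
cat >> h.py <<'E'
def tojig(p):
    c,s=np.cos(JY),np.sin(JY); d=(np.asarray(p)[:2]-JO)*1000; return np.array([c*d[0]+s*d[1],-s*d[0]+c*d[1]])
E
python3 - <<'E'
from h import *
np.set_printoptions(precision=1,suppress=True)
c=lambda u,v:((u+.5)/3.7+190-.5,(v+.5)/3.7+150-.5)
C=[tojig(at_z('side',*c(*p),.036)) for p in[(169,346),(266,341),(277,429),(174,433)]]
print(np.array(C),'cen',np.mean(C,0))
print('yaw of long axis vs jig y',[np.degrees(np.arctan2(-(C[a]-C[b])[0],(C[a]-C[b])[1])) for a,b in((0,3),(1,2))])
# fences in side view: inner top corner, knob top, long fence near end top
for n,p,z in[('incorner top',(335,317),.038),('knob',(397,345),.079),('pivot',(362,327),.054),('long fence end inner',(383,465),.038)]: print(n,tojig(at_z('side',*c(*p),z)))
go()
for q in[(-140,-70,.10),(-140,-70,.026),(-95,-70,.026)]: 
    x=jig(*q[:2]); go((*x,q[2],-11.4))
E
```

```text
[[-103.7  -30.1]
 [ -44.1  -32.1]
 [ -47.  -144.2]
 [-102.6 -140.4]] cen [-74.3 -86.7]
yaw of long axis vs jig y [np.float64(0.5618629484763003), np.float64(-1.471315773796884)]
incorner top [ 2.  -7.6]
knob [  19.9 -138.9]
pivot [ 12.  -59.5]
long fence end inner [   3.5 -193.7]
t 10.50 tcp [0.4 0.1 0.2] yaw -11.41 F [ 0.5 -0.4  0.5] w 0.0918
t 10.50 tcp [0.4 0.1 0.2] yaw -11.41 F [ 0.5 -0.4  0.5] w 0.0918
(np.float64(0.3874260217264201), np.float64(0.07255304542955714), 0.1, -11.4) -> [0.0247, -0.0125, 0.1297] -0.0
t 10.50 tcp [0.4 0.1 0.2] yaw -11.41 F [ 0.5 -0.4  0.5] w 0.0918
(np.float64(0.3874260217264201), np.float64(0.07255304542955714), 0.026, -11.4) -> [0.0246, -0.0125, 0.2283] -0.0
t 10.50 tcp [0.4 0.1 0.2] yaw -11.41 F [ 0.5 -0.4  0.5] w 0.0918
(np.float64(0.43153822458439756), np.float64(0.06365846511249645), 0.026, -11.4) -> [0.0846, -0.0125, 0.2284] -0.0
```

Plinth centre is at about (-74,-85) mm in the jig, square to within about 1.5°. I'll push it along +y into the short fence with closed fingers, then along +x.

```bash
python3 - <<'E'
from h import *
go(*[(*jig(x,y),z,-11.4) for x,y,z in[(-74,-178,.11),(-74,-178,.025),(-74,-150,.025),(-74,-122,.025)]])
E
```

```text
t 10.50 tcp [0.3673 0.067  0.1972] yaw -11.41 F [ 0.5 -0.4  0.5] w 0.0918
(np.float64(0.43077692649050814), np.float64(-0.046361625894611166), 0.11, -11.4) -> [0.1127, 0.1315, 0.1164] -0.0
(np.float64(0.43077692649050814), np.float64(-0.046361625894611166), 0.025, -11.4) -> [0.1126, 0.1315, 0.2298] -0.0
(np.float64(0.43631133202112365), np.float64(-0.01891403300520296), 0.025, -11.4) -> [0.1126, 0.0941, 0.2298] -0.0
(np.float64(0.44184573755173917), np.float64(0.008533559884205275), 0.025, -11.4) -> [0.1126, 0.0568, 0.2298] -0.0
```

```bash
python3 -m handwheel '[[0.05,0.06,0,0,1],[0.11,0.13,0,0,1],[0.1126,0.1315,0.04,0,1],[0.1126,0.1315,0.08,0,1],[0.1126,0.1315,0.13,0,1],[0.1126,0.1315,0.18,0,1],[0.1126,0.1315,0.215,0,1],[0.1126,0.1315,0.23,0,1],[0.1126,0.1315,0.23,0,1],[0.1126,0.11,0.23,0,1],[0.1126,0.1,0.23,0,1],[0.1126,0.092,0.23,0,1],[0.1126,0.085,0.23,0,1],[0.1126,0.078,0.23,0,1],[0.1126,0.071,0.23,0,1],[0.1126,0.064,0.23,0,1],[0.1126,0.064,0.23,0,1]]' 20; python3 -c "
from h import *; s=telemetry.read_state(); print(tojig(s['tcp_pos']))"
```

```text
time: 12.2
tcp_pos: [0.4397, 0.004, 0.0247]
tcp_rot: [[0.98, -0.197, 0.0], [-0.197, -0.98, 0.0], [0.0, -0.0, -1.0]]
force: [-0.5, 0.4, -0.1]
gripper_width: 0.0003
[ -75.18127293 -126.89550109]
```

```bash
python3 -m handwheel '[[0,-0.003,0,0,1],[0,-0.006,0,0,1],[0,-0.0075,0,0,1]]'; python3 -m handwheel '[[0,-0.001,0,0,1],[0,-0.002,0,0,1]]';python3 -m handwheel '[[0,-0.001,0,0,1],[0,-0.002,0,0,1]]'; python3 -m handwheel '[[0,-0.001,0,0,1],[0,-0.002,0,0,1]]'; python3 -c "
from h import *; s=telemetry.read_state(); print(tojig(s['tcp_pos']))"
```

```text
time: 12.5
tcp_pos: [0.4406, 0.0089, 0.0246]
tcp_rot: [[0.98, -0.198, -0.0], [-0.198, -0.98, -0.0], [-0.0, 0.0, -1.0]]
force: [-1.0, -3.6, 2.5]
gripper_width: 0.0004
time: 12.7
tcp_pos: [0.441, 0.0103, 0.0246]
tcp_rot: [[0.98, -0.198, 0.0], [-0.198, -0.98, -0.0], [0.0, 0.0, -1.0]]
force: [-0.8, -3.7, 2.1]
gripper_width: 0.0003
time: 12.9
tcp_pos: [0.4412, 0.0118, 0.0246]
tcp_rot: [[0.98, -0.198, -0.0], [-0.198, -0.98, -0.0], [0.0, 0.0, -1.0]]
force: [-1.4, -4.4, 2.3]
gripper_width: -0.0
time: 13.1
tcp_pos: [0.4413, 0.0124, 0.0246]
tcp_rot: [[0.98, -0.197, -0.001], [-0.197, -0.98, -0.002], [-0.0, 0.002, -1.0]]
force: [-3.5, -14.9, 5.2]
gripper_width: 0.0008
[ -75.29713897 -118.36052628]
```

It touched the short fence (14.9 N). Next I back off, go round to the near side and push along +x.

```bash
python3 -m handwheel '[[0,0.01,0,0,1],[0,0.03,0,0,1],[0,0.03,-0.04,0,1],[0,0.03,-0.08,0,1],[0,0,-0.1,0,1],[-0.03,-0.03,-0.1,0,1],[-0.06,-0.06,-0.1,0,1],[-0.08,-0.084,-0.1,0,1],[-0.08,-0.084,-0.08,0,1],[-0.08,-0.084,-0.04,0,1],[-0.08,-0.084,-0.01,0,1],[-0.08,-0.084,0,0,1],[-0.08,-0.084,0,0,1],[-0.07,-0.084,0,0,1],[-0.06,-0.084,0,0,1],[-0.053,-0.084,0,0,1],[-0.046,-0.084,0,0,1],[-0.039,-0.084,0,0,1],[-0.032,-0.084,0,0,1],[-0.025,-0.084,0,0,1]]'; python3 -c "
from h import *; s=telemetry.read_state(); print(tojig(s['tcp_pos']))"
```

```text
time: 15.1
tcp_pos: [0.4316, 0.0791, 0.0251]
tcp_rot: [[0.98, -0.198, -0.009], [-0.198, -0.98, 0.0], [-0.009, 0.001, -1.0]]
force: [-15.0, 2.2, 18.3]
gripper_width: 0.0006
[-98.04381375 -54.83301317]
```

```bash
python3 - <<'E'
from h import *
im,d=snap('side','s6'); go()
cv2.imwrite('pics/s6c.png',cv2.resize(im[170:310,190:340],None,fx=4,fy=4,interpolation=cv2.INTER_CUBIC))
E
```

```text
t 15.15 tcp [0.4331 0.0789 0.0252] yaw -11.40 F [-9.5  0.6 12.4] w 0.0004
```

View pics/s6c.png

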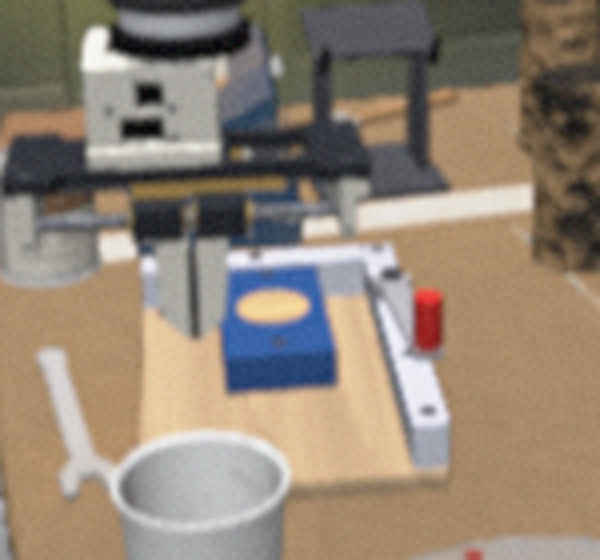

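The plinth sits against the short fence. The closed finger tips are tapered, with the slant at about (165,312) to (190,338), and ride on its top edge, which explains the upward force. I'll back off, lower by 9 mm so the straight part bears, and push on.

```bash
python3 -m handwheel '[[-0.02,0,0,0,1],[-0.02,0,0,0,1],[-0.02,0,0.012,0,1],[-0.02,0,0.012,0,1],[-0.015,0,0.012,0,1],[-0.01,0,0.012,0,1],[-0.006,0,0.012,0,1],[-0.002,0,0.012,0,1],[0.002,0,0.012,0,1]]'; python3 -c "
from h import *; s=telemetry.read_state(); print(tojig(s['tcp_pos']))"
```

```text
time: 16.05
tcp_pos: [0.4367, 0.0785, 0.0155]
tcp_rot: [[0.98, -0.198, -0.001], [-0.198, -0.98, -0.0], [-0.001, 0.0, -1.0]]
force: [-2.2, 1.4, 1.0]
gripper_width: 0.0008
[-92.83292961 -54.40856532]
```

Clean push force now. I'll continue to the fence.

```bash
python3 -m handwheel '[[0.003,0,0,0,1],[0.006,0,0,0,1],[0.009,0,0,0,1],[0.011,0,0,0,1]]'; python3 -m handwheel '[[0.0015,0,0,0,1],[0.003,0,0,0,1]]';python3 -m handwheel '[[0.0015,0,0,0,1],[0.003,0,0,0,1]]'; python3 -c "
from h import *; s=telemetry.read_state(); print(tojig(s['tcp_pos']))"
```

```text
time: 16.45
tcp_pos: [0.4455, 0.0768, 0.0156]
tcp_rot: [[0.98, -0.198, 0.0], [-0.198, -0.98, -0.0], [0.0, 0.0, -1.0]]
force: [-1.4, 0.4, 0.2]
gripper_width: 0.0005
time: 16.65
tcp_pos: [0.4474, 0.0764, 0.0155]
tcp_rot: [[0.98, -0.198, -0.0], [-0.198, -0.98, -0.0], [-0.0, 0.0, -1.0]]
force: [-1.6, -0.2, -0.2]
gripper_width: 0.0007
time: 16.85
tcp_pos: [0.4496, 0.076, 0.0156]
tcp_rot: [[0.98, -0.198, 0.0], [-0.198, -0.98, -0.0], [0.0, 0.0, -1.0]]
force: [-1.5, 1.3, -0.8]
gripper_width: 0.0003
[-79.70020098 -54.34909286]
```

```bash
python3 -m handwheel '[[0.0015,0,0,0,1],[0.003,0,0,0,1]]';python3 -m handwheel '[[0.0015,0,0,0,1],[0.003,0,0,0,1]]'; python3 -m handwheel '[[0.001,0,0,0,1],[0.002,0,0,0,1]]'; python3 -c "
from h import *; s=telemetry.read_state(); print(tojig(s['tcp_pos']))"
```

```text
time: 17.05
tcp_pos: [0.4519, 0.0755, 0.0156]
tcp_rot: [[0.98, -0.198, 0.0], [-0.198, -0.98, -0.0], [0.0, 0.0, -1.0]]
force: [-0.8, 1.4, -0.6]
gripper_width: 0.0005
time: 17.25
tcp_pos: [0.4541, 0.0751, 0.0156]
tcp_rot: [[0.98, -0.198, 0.0], [-0.198, -0.98, -0.0], [0.0, 0.0, -1.0]]
force: [-1.8, -0.9, -0.9]
gripper_width: 0.0008
time: 17.45
tcp_pos: [0.4549, 0.0749, 0.0155]
tcp_rot: [[0.98, -0.198, -0.001], [-0.198, -0.98, 0.0], [-0.001, 0.0, -1.0]]
force: [-4.6, 1.8, 2.2]
gripper_width: 0.0005
[-74.34500505 -54.32384064]
```

```bash
python3 -m handwheel '[[0.001,0,0,0,1],[0.002,0,0,0,1],[0.002,0,0,0,1]]'; python3 -m handwheel '[[-0.01,0,0,0,1],[-0.04,0,0,0,1],[-0.05,0,-0.05,0,1],[-0.05,0,-0.1,0,1],[-0.05,0.03,-0.16,0,1],[-0.05,0.09,-0.2,0,1],[-0.05,0.15,-0.24,0,1],[-0.05,0.21,-0.24,0,1],[-0.05,0.27,-0.24,0,1],[-0.05,0.33,-0.24,0,1],[-0.05,0.33,-0.24,0,1]]'
python3 - <<'E'
from h import *
go()
im,d=snap('top','t2'); snap('side','s7')
cv2.imwrite('pics/t2c.png',cv2.resize(im[180:285,225:360],None,fx=5,fy=5,interpolation=cv2.INTER_CUBIC))
E
```

```text
time: 17.75
tcp_pos: [0.4549, 0.0749, 0.0155]
tcp_rot: [[0.98, -0.198, -0.004], [-0.198, -0.98, 0.0], [-0.004, 0.0, -1.0]]
force: [-7.4, 3.1, 6.1]
gripper_width: 0.0003
time: 18.85
tcp_pos: [0.3708, -0.1656, 0.196]
tcp_rot: [[0.979, -0.204, 0.002], [-0.204, -0.979, -0.003], [0.003, 0.003, -1.0]]
force: [-0.8, 0.6, -0.8]
gripper_width: 0.0003
t 18.85 tcp [ 0.3708 -0.1656  0.196 ] yaw -11.77 F [-0.8  0.6 -0.8] w 0.0003
```

View pics/t2c.png

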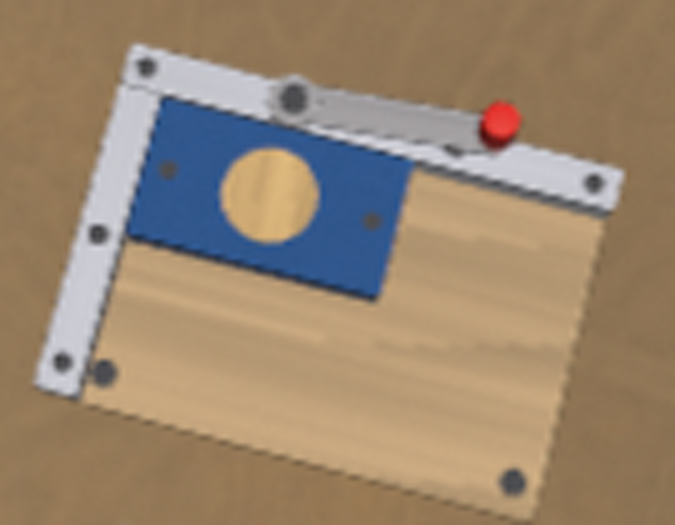

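The picture shows the plinth in the fence corner with its edges meeting both fence lines, from (160,98) to (412,162) and from (160,98) to (127,237). The arm is still open, pivot at (293,98), knob at (501,123). Now a numeric check of the disc centre against the fence lines, and the knob approach.

```bash
python3 - <<'E'
from h import *
np.set_printoptions(precision=4,suppress=True)
c=lambda u,v:((u+.5)/5+225-.5,(v+.5)/5+180-.5)
A=lambda u,v,z:at_z('top',*c(u,v),z)[:2]
o=A(160,97,.038); e=A(610,214,.038); f=A(82,399,.038)
yj=(o-e)/np.linalg.norm(o-e); xj=np.array([yj[1],-yj[0]])
pc=np.mean([A(*p,.036) for p in[(162,98),(412,162),(378,299),(128,237)]],0)
for n,p in(('disc',A(270,195,.036)),('corners mean',pc)): print(n,(p-o)@xj*1000,(p-o)@yj*1000)
print('jig yaw',np.degrees(np.arctan2(xj[1],xj[0])),'short fence square',np.degrees(np.arccos((o-f)@xj/np.linalg.norm(o-f))),'plinth yaw diff',np.degrees(np.arctan2(*(A(162,98,.036)-A(412,162,.036))[[1,0]])-np.arctan2(yj[1],yj[0])),np.degrees(np.arctan2(*(A(128,237,.036)-A(378,299,.036))[[1,0]])-np.arctan2(yj[1],yj[0])))
k=A(501,121,.079); p=A(293,98,.054); 
a=np.arctan2(*(k-p)[::-1]); r=np.linalg.norm(k-p)
xe=JY+np.pi; d=(a-xe)%(2*np.pi)
print('knob',k,'pivot',p,'r',r,'latch',1.85-d,'remaining',d)
np.save('kp.npy',[k,p])
go((*k,.13,-11.4),(*k,.056,-11.4))
E
```

```text
disc -28.250402184824694 -55.4656065296753
corners mean -29.713614316114082 -55.75148283711665
jig yaw -11.887806128192466 short fence square 1.3440460352411492 plinth yaw diff 0.21791126280458556 0.829040345615427
knob [ 0.5293 -0.0254] pivot [0.5401 0.0587] r 0.08484924809587813 latch 0.20765063399534123 remaining 1.6423493660046589
t 18.95 tcp [ 0.371  -0.1615  0.1956] yaw -11.58 F [-0.4 -0.1  0.1] w 0.0007
(np.float64(0.529272285041101), np.float64(-0.025422270958452328), 0.13, -11.4) -> [0.1702, -0.2201, 0.0875] -0.0005
(np.float64(0.529272285041101), np.float64(-0.025422270958452328), 0.056, -11.4) -> [0.1701, -0.2202, 0.1862] -0.0005
```

Flush: centre about (-29,-55.5) mm, and square within reading error. Next I grip the knob, then turn with the arm.

```bash
python3 -m handwheel '[[0.06,-0.08,0,0,-0.1],[0.12,-0.15,0,0,-0.1],[0.17,-0.22,0.02,-0.0005,-0.1],[0.17,-0.22,0.08,-0.0005,-0.1],[0.17,-0.22,0.08,-0.0005,-0.1],[0.17,-0.22,0.08,-0.0005,-0.1],[0.17,-0.22,0.08,-0.0005,-0.1],[0.17,-0.22,0.08,-0.0005,-0.1],[0.17,-0.22,0.12,-0.0005,-0.1],[0.17,-0.22,0.16,-0.0005,-0.1],[0.17,-0.22,0.184,-0.0005,-0.1],[0.17,-0.22,0.184,-0.0005,-0.1]]' 
python3 - <<'E'
from h import *
go((*np.load('kp.npy')[0],.056,-11.4))
E
```

```text
time: 20.15
tcp_pos: [0.5273, -0.0247, 0.0568]
tcp_rot: [[0.981, -0.196, -0.003], [-0.196, -0.981, 0.0], [-0.003, 0.0, -1.0]]
force: [-0.7, 0.3, 0.4]
gripper_width: 0.0507
t 20.15 tcp [ 0.5273 -0.0247  0.0568] yaw -11.30 F [-0.7  0.3  0.4] w 0.0507
(np.float64(0.529272285041101), np.float64(-0.025422270958452328), 0.056, -11.4) -> [0.0028, 0.0004, 0.001] 0.0003
```

```bash
python3 -m handwheel '[[0.002,0,0,0,0.8],[0.002,0,0,0,0.8],[0.002,0,0,0,0.8],[0.002,0,0,0,0.8],[0.002,0,0,0,0.8],[0.002,0,0,0,0.8],[0.002,0,0,0,0.8]]' 15
python3 - <<'E'
from h import *
k,p=np.load('kp.npy'); s=telemetry.read_state()
t=np.array(s['tcp_pos'][:2]); print('r',np.linalg.norm(t-p))
v=t-p; 
T=[]
for a in np.linspace(0,1.66,12)[1:]:
    c,q=np.cos(-a),np.sin(-a); w=p+np.array([c*v[0]-q*v[1],q*v[0]+c*v[1]])
    T.append((round(w[0],4),round(w[1],4),s['tcp_pos'][2],-11.3-np.degrees(a)))
go(*T)
E
```

```text
time: 20.85
tcp_pos: [0.5305, -0.0245, 0.058]
tcp_rot: [[0.981, -0.194, 0.001], [-0.194, -0.981, -0.0], [0.001, 0.0, -1.0]]
force: [0.6, -0.3, 5.2]
gripper_width: 0.0151
r 0.08374911385241016
t 20.85 tcp [ 0.5305 -0.0245  0.058 ] yaw -11.21 F [ 0.6 -0.3  5.2] w 0.0151
(np.float64(0.5181), np.float64(-0.0221), np.float64(0.058020406854190576), np.float64(-19.94645399924697)) -> [-0.0169, 0.0001, -0.0] 0.0243
(np.float64(0.5062), np.float64(-0.0179), np.float64(0.058020406854190576), np.float64(-28.59290799849394)) -> [-0.0335, -0.0023, -0.0] 0.0483
(np.float64(0.4951), np.float64(-0.0119), np.float64(0.058020406854190576), np.float64(-37.23936199774091)) -> [-0.0496, -0.0073, -0.0] 0.0723
(np.float64(0.485), np.float64(-0.0044), np.float64(0.058020406854190576), np.float64(-45.88581599698787)) -> [-0.0648, -0.0144, -0.0] 0.0963
(np.float64(0.4761), np.float64(0.0046), np.float64(0.058020406854190576), np.float64(-54.532269996234845)) -> [-0.0787, -0.0239, -0.0001] 0.1203
(np.float64(0.4687), np.float64(0.0149), np.float64(0.058020406854190576), np.float64(-63.17872399548182)) -> [-0.0911, -0.0355, -0.0001] 0.1444
(np.float64(0.4629), np.float64(0.0261), np.float64(0.058020406854190576), np.float64(-71.82517799472879)) -> [-0.1016, -0.0486, -0.0001] 0.1684
(np.float64(0.4589), np.float64(0.038), np.float64(0.058020406854190576), np.float64(-80.47163199397575)) -> [-0.1099, -0.0631, -0.0001] 0.1924
(np.float64(0.4567), np.float64(0.0505), np.float64(0.058020406854190576), np.float64(-89.11808599322272)) -> [-0.116, -0.0789, -0.0001] 0.2164
(np.float64(0.4564), np.float64(0.0631), np.float64(0.058020406854190576), np.float64(-97.76453999246968)) -> [-0.1197, -0.0953, -0.0001] 0.2404
(np.float64(0.458), np.float64(0.0756), np.float64(0.058020406854190576), np.float64(-106.41099399171665)) -> [-0.1208, -0.1121, -0.0001] 0.2644
```

```bash
python3 -m handwheel '[[-0.0085,0,-0.001,0.012,0.8],[-0.017,0,-0.001,0.024,0.8],[-0.0255,-0.001,-0.001,0.036,0.8],[-0.0335,-0.0023,-0.001,0.048,0.8],[-0.042,-0.0045,-0.001,0.06,0.8],[-0.0496,-0.0073,-0.001,0.072,0.8],[-0.0575,-0.0105,-0.001,0.084,0.8],[-0.0648,-0.0144,-0.001,0.096,0.8],[-0.072,-0.019,-0.001,0.108,0.8],[-0.0787,-0.0239,-0.001,0.12,0.8],[-0.0787,-0.0239,-0.001,0.12,0.8]]' 20
python3 - <<'E'
from h import *
k,p=np.load('kp.npy'); s=telemetry.read_state()
t=np.array(s['tcp_pos'][:2]); print('r',np.linalg.norm(t-p))
v=t-p; a0=np.arctan2(v[1],v[0]); rem=(a0-(JY+np.pi))%(2*np.pi); print('rem',rem)
T=[]
for a in list(np.linspace(0,rem,8)[1:])+[rem+.04]:
    w=p+.084*np.array([np.cos(a0-a),np.sin(a0-a)])
    T.append((round(w[0],4),round(w[1],4),s['tcp_pos'][2],-11.4-np.degrees(1.64-rem)-np.degrees(a)))
go(*T)
E
```

```text
time: 21.95
tcp_pos: [0.4757, 0.0052, 0.0582]
tcp_rot: [[0.582, -0.813, -0.0], [-0.813, -0.582, 0.0], [-0.0, -0.0, -1.0]]
force: [1.3, 1.6, -1.3]
gripper_width: 0.0155
r 0.08373654679640893
rem 0.8927831642828865
t 21.95 tcp [0.4757 0.0052 0.0582] yaw -54.44 F [ 1.3  1.6 -1.3] w 0.0155
(np.float64(0.4692), np.float64(0.0137), np.float64(0.05817619075220019), np.float64(-61.5199006868171)) -> [-0.0143, 0.0004, 0.0] 0.0197
(np.float64(0.464), np.float64(0.0231), np.float64(0.05817619075220019), np.float64(-68.82743030592341)) -> [-0.0285, -0.0012, 0.0] 0.04
(np.float64(0.4601), np.float64(0.033), np.float64(0.05817619075220019), np.float64(-76.13495992502973)) -> [-0.0422, -0.0047, 0.0] 0.0603
(np.float64(0.4575), np.float64(0.0434), np.float64(0.05817619075220019), np.float64(-83.44248954413605)) -> [-0.0555, -0.0099, 0.0] 0.0806
(np.float64(0.4562), np.float64(0.054), np.float64(0.05817619075220019), np.float64(-90.75001916324237)) -> [-0.068, -0.0167, 0.0] 0.1009
(np.float64(0.4563), np.float64(0.0647), np.float64(0.05817619075220019), np.float64(-98.05754878234869)) -> [-0.0796, -0.0251, 0.0] 0.1212
(np.float64(0.4577), np.float64(0.0753), np.float64(0.05817619075220019), np.float64(-105.36507840145501)) -> [-0.09, -0.0349, 0.0] 0.1415
(np.float64(0.4584), np.float64(0.0786), np.float64(0.05817619075220019), np.float64(-107.6569095819783)) -> [-0.093, -0.0382, 0.0] 0.1478
```

```bash
python3 -m handwheel '[[-0.0143,0.0004,0,0.02,0.8],[-0.0285,-0.0012,0,0.04,0.8],[-0.0355,-0.003,0,0.05,0.8],[-0.0422,-0.0047,0,0.06,0.8],[-0.049,-0.0073,0,0.07,0.8],[-0.0555,-0.0099,0,0.081,0.8],[-0.062,-0.0133,0,0.091,0.8],[-0.068,-0.0167,0,0.101,0.8],[-0.074,-0.021,0,0.111,0.8],[-0.0796,-0.0251,0,0.121,0.8],[-0.085,-0.03,0,0.131,0.8],[-0.09,-0.0349,0,0.1415,0.8],[-0.09,-0.0349,0,0.1415,0.8]]' 20; python3 -m handwheel '[[-0.002,-0.002,0,0.003,0.8],[-0.003,-0.0033,0,0.006,0.8],[-0.003,-0.0033,0,0.006,0.8]]'
```

```text
time: 23.25
tcp_pos: [0.4578, 0.075, 0.0581]
tcp_rot: [[-0.263, -0.965, -0.001], [-0.965, 0.263, -0.0], [0.0, 0.001, -1.0]]
force: [-1.0, -0.4, -1.0]
gripper_width: 0.0153
time: 23.55
tcp_pos: [0.4581, 0.0762, 0.058]
tcp_rot: [[-0.299, -0.954, -0.006], [-0.954, 0.299, -0.0], [0.002, 0.006, -1.0]]
force: [-8.8, 0.6, 7.4]
gripper_width: 0.0155
```

```bash
python3 -m handwheel '[[0,0.0033,0,0,0.8],[-0.002,0.0033,0,0,0.8],[-0.002,0.0033,0,0,0.8]]'; python3 -m handwheel '[[-0.003,0,0,0,0.8],[-0.003,0,0,0,0.8]]'
python3 - <<'E'
from h import *
go(); k,p=np.load('kp.npy'); t=np.array(telemetry.read_state()['tcp_pos'])[:2]-p
print('rem',np.arctan2(t[1],t[0])%(2*np.pi)-(JY+np.pi), np.linalg.norm(t))
E
```

```text
time: 23.85
tcp_pos: [0.4581, 0.0764, 0.0581]
tcp_rot: [[-0.298, -0.954, -0.002], [-0.954, 0.298, -0.003], [0.004, 0.001, -1.0]]
force: [-4.2, -12.6, 1.7]
gripper_width: 0.0153
time: 24.05
tcp_pos: [0.4581, 0.0767, 0.058]
tcp_rot: [[-0.297, -0.955, -0.004], [-0.955, 0.297, -0.006], [0.007, 0.002, -1.0]]
force: [-6.5, -23.4, 4.3]
gripper_width: 0.0153
t 24.05 tcp [0.4581 0.0767 0.058 ] yaw -107.30 F [ -6.5 -23.4   4.3] w 0.0153
rem -0.016923404201508063 0.08389538507244648
```

The arm is on its stop: 23 N with no further motion. I'll unload, open, lift and look.

```bash
python3 -m handwheel '[[0.002,0,0,0,0.8],[0.003,0,0,0,0.3],[0.003,0,0,0,0],[0.003,0,0,0,0],[0.003,0,0,0,0],[0.003,0,0,0,0],[0.003,0,-0.04,0,0],[0.003,0,-0.08,0,0],[0.003,0,-0.14,0,0],[0.003,0,-0.2,0,0],[0.05,0.02,-0.2,0,0],[0.1,0.04,-0.2,0,0],[0.16,0.06,-0.2,0,0],[0.22,0.08,-0.2,0,0],[0.28,0.1,-0.2,0,0],[0.32,0.12,-0.2,0,0],[0.32,0.12,-0.2,0,0],[0.32,0.12,-0.2,0,0]]'
python3 - <<'E'
from h import *
go()
im,d=snap('top','t3')
cv2.imwrite('pics/t3c.png',cv2.resize(im[180:300,160:360],None,fx=4,fy=4,interpolation=cv2.INTER_CUBIC))
E
```

```text
time: 25.85
tcp_pos: [0.3016, -0.1215, 0.2085]
tcp_rot: [[-0.303, -0.953, 0.001], [-0.953, 0.303, -0.0], [-0.0, -0.001, -1.0]]
force: [-0.8, 1.4, -0.3]
gripper_width: 0.0462
t 25.85 tcp [ 0.3016 -0.1215  0.2085] yaw -107.66 F [-0.8  1.4 -0.3] w 0.0462
```

View pics/t3c.png

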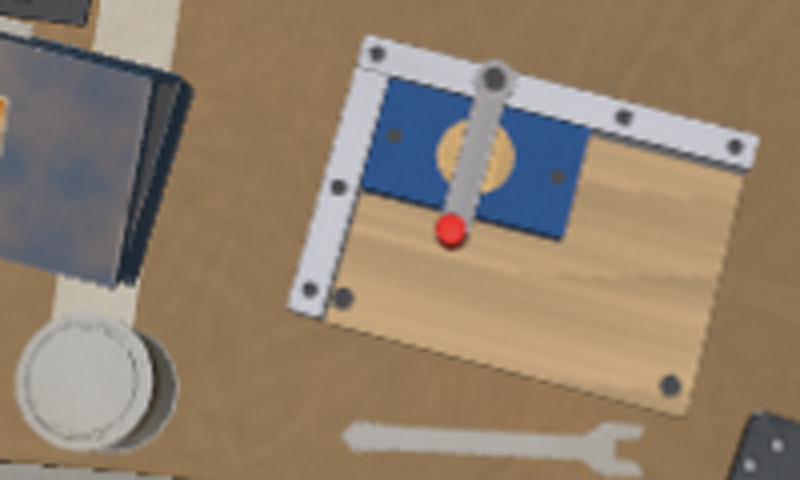

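The arm lies square across the plinth, pivot at (495,78) and knob at (452,229), and the plinth is still in the corner. One numeric check, with the bystanders, before handing in.

```bash
python3 - <<'E'
from h import *
np.set_printoptions(precision=2,suppress=True)
c=lambda u,v:((u+.5)/4+160-.5,(v+.5)/4+180-.5)
A=lambda u,v,z:at_z('top',*c(u,v),z)[:2]
o=A(387,77,.038); e=A(744,171,.038); yj=(o-e)/np.linalg.norm(o-e); xj=np.array([yj[1],-yj[0]])
pc=np.mean([A(*p,.036) for p in[(387,78),(590,131),(562,240),(362,190)]],0)
print('plinth',(pc-o)@xj*1000,(pc-o)@yj*1000)
v=A(452,228,.079)-A(495,78,.054); print('knob r',np.linalg.norm(v),'off square rad',np.arctan2(v@yj,-v@xj))
a=cv2.imread('pics/t0.png').astype(int); b=cv2.imread('pics/t3.png').astype(int)
for n,(u,w) in dict(tin=(183,275),mix=(389,281),visc=(404,158)).items(): print(n,np.abs(a-b)[w-18:w+18,u-18:u+18].mean())
im,_=snap('top','t4'); b=im.astype(int); print('mix now',np.abs(a-b)[263:299,371:407].mean()); go()
E
```

```text
plinth -30.09517942371309 -56.13186152357806
knob r 0.08448084910018813 off square rad -0.0072950653359650335
tin 4.953703703703703
mix 13.690329218106996
visc 3.874485596707819
mix now 15.055041152263374
t 25.95 tcp [ 0.3  -0.12  0.21] yaw -107.47 F [ 0.1 -0.1  0.6] w 0.0460
```

```bash
python3 - <<'E'
from h import *
a=cv2.imread('pics/s0.png').astype(int); b=snap('side','s8')[0].astype(int)
print('side mix',np.abs(a-b)[280:342,215:268].mean(),'floor ref',np.abs(a-b)[300:350,270:300].mean())
t=cv2.imread('pics/t4.png'); cv2.imwrite('pics/t4c.png',np.vstack([cv2.resize(cv2.imread(f'pics/{n}.png')[240:315,340:440],None,fx=3.5,fy=3.5) for n in('t0','t4')]))
E
```

```text
side mix 3.4180361128017855 floor ref 3.434
```

In the side view the mixing cup is unchanged (its difference equals the noise level), so the difference in the top view comes from the gripper hiding it. I'm handing in.

```bash
python3 -c "
from bench import ticket; print(ticket.close_job())"
```

```text
the job is handed in; nothing more can be done
None
```

The plinth is flat on the jig bed, disc up and flush in the fence corner, with the hold-down arm swung to its stop across it. I handed the job in at about 26 s of robot time; no verdict is reported.

**What I did:**
- I gripped the plinth between the pegs, lifted it off the rest and set it down clear of the fences.
- I pushed it against the short fence (about 15 N at contact), then against the long fence (7 N), and let go.
- I then gripped the red knob and swung the arm clockwise until it stopped moving at about 23 N, opened the gripper and moved clear.

**Last checks from the top camera:**
- **Plinth position:** its centre is at about (-30.1, -56.1) mm in the jig frame, against a target of (-30, -55). The picture shows it flat and disc up.
- **Squareness:** before the swing the two long edges read 0.2° and 0.8° off. Those readings are only good to about a degree, and I did not repeat them afterwards.
- **Hold-down arm:** it is within 0.01 rad of square across the plinth.
- **Robot:** it was clear, with wrist force near zero.

**Checks that disagreed:**
- **Mixing cup:** the top view differed from the start picture there. The side view showed the cup unchanged, so I put the difference down to the gripper hiding it; the picture limit kept me from confirming that by eye.
- **Long-fence push:** the first try rode on the tapered finger tips and gave 18 N upward. I backed off, lowered the fingers 9 mm and pushed again cleanly.
- **Disc reading:** before the swing, the pale disc's centre put the plinth at x = -28.3 mm, while the corners gave -29.7 mm. Both are within the allowed range.

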